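Close the amplifier housing with its matching cover

TASK

Pick up the desoldering pump that lies across the open housing and lay it flat on the bench, clear of everything else. Then put the cover that matches the housing's size on top of it, notched end over the connector, all its edges flush with the housing. Leave the shorter cover, the solvent jar and the tip cleaner where they stand.

Things in the scene. Friction and masses are not known exactly. Their poses are not given: they have to be found in the camera images.
- housing: open-topped bare aluminium case, 140 (x) x 76 (y) x 45 mm high, walls 4 mm, bolted to the bench by a low ear at each end (ears reach x = +-87 mm); the board and parts inside stay below 25 mm. Origin: centre of its underside; x along its length towards the connector, z up
- rim (a point): centre of the housing's open mouth at rim height (45 mm above its underside), axes as the housing's
- connector (a point): centre of the top of the black connector block in the middle of the housing's +x end wall; 20 mm wide (y), it fills x = 61 to 78 mm of the housing's frame and rises 11 mm above the rim
- cover: matching cover: aluminium plate 140 (x) x 76 (y) x 5 mm with a grey finned heat sink fixed in the middle of its top (44 in x, 36 in y, its top 27 mm above the underside; grip across either pair of sides); 220 g. A notch 30 mm wide, 15 mm deep in the middle of its +x end. Lies heat sink up. Origin: centre of the plate's underside; z up. Fitted, it lies on the rim, x along the housing's x
- cover_notch (a point): middle of the inner edge of the cover's notch, on the plate's top (x = +55 mm in the cover's frame)
- short_cover: a cover of another model, the same in all but its plate's length: 108 (x) x 76 (y) x 5 mm; does not fit. Origin: centre of its underside; x towards its notch, z up. One of the covers lies left of the board rack, the other right of the housing; which is which varies
- pump: desoldering pump, 176 mm long (y) pen-like tool with a round barrel 20 mm thick (from y = -27 to +70 mm), at most 25 mm high; lies across the housing's rim at the start. Origin: middle of its underside; y along its length, z up; 60 g
- jar: white solvent jar, 66 mm in diameter, 118 mm tall, standing close beside the long side of the matching cover. Origin: centre of its underside
- cleaner: brass-wool tip cleaner with a dome, 45 mm in diameter, 61 mm tall, standing in front of the housing, towards the robot. Origin: centre of its underside
- board_rack: fixed low black rack on the bench, 360 (x) x 290 (y) x 31 mm high, with upright circuit boards in its far left part whose tops reach 165 mm above the bench. Origin: centre of its underside, axes as the world's
Things that resemble listed ones, but are neither listed nor needed, are in the scene too. What is shaped like the short_cover but pink is not meant.

How it is judged:
On the way, in this order (a step that is already met when the one before it is completed fails the run):
1. the pump is lifted off the housing (height (world z) of pump above 0.07 m and contact force between pump and housing below 0.05 N), for 0.1 s.
2. the pump lies flat on the bench, let go, clear of the housing and the other things (height (world z) of pump below 0.03 m and angle between pump's own y axis and vertical between 1.47 and 1.67 rad and linear speed of pump below 0.02 m/s and contact force between pump and the fingers below 0.05 N and contact force between pump and housing below 0.05 N and contact force between pump and cover below 0.05 N and contact force between pump and short_cover below 0.05 N and contact force between pump and jar below 0.05 N and contact force between pump and cleaner below 0.05 N), for 0.2 s.
At the end, for the whole second after the job is handed in: The matching cover lies flat on the housing's rim, its centre within 4 mm of the rim's centre along each axis, turned less than 0.06 rad (3.4 degrees), notch at the connector end, at rest; the pump lies level on the bench, at rest and touching none of the other things (x of cover in the frame of rim between -0.004 and 0.004 m and y of cover in the frame of rim between -0.004 and 0.004 m and z of cover in the frame of rim between -0.002 and 0.002 m and angle between the x axis of cover and the x axis of housing, either way round below 0.06 rad and angle between cover's own z axis and vertical below 0.03 rad and x of cover_notch in the frame of rim above 0.04 m and linear speed of each of cover, pump below 0.02 m/s and height (world z) of pump between -0.02 and 0.03 m and angle between pump's own y axis and vertical between 1.47 and 1.67 rad and contact force between pump and housing below 0.05 N and contact force between pump and cover below 0.05 N and contact force between pump and short_cover below 0.05 N and contact force between pump and jar below 0.05 N and contact force between pump and cleaner below 0.05 N).
It fails at once if the shorter cover is moved more than 25 mm (distance of short_cover from where it was at the start of the episode above 0.025 m).
It fails at once if the jar is moved more than 25 mm or tipped (distance of jar from where it was at the start of the episode above 0.025 m or angle between jar's own z axis and vertical above 0.3 rad).
It fails at once if the tip cleaner is moved more than 25 mm or tipped (distance of cleaner from where it was at the start of the episode above 0.025 m or angle between cleaner's own z axis and vertical above 0.3 rad).
It also fails if it takes over 67 s, if anything falls off the work surface, if the arm or the gripper's body presses on something with over 40 N, if the wrist force passes 120 N, or if a joint passes its speed limit or range.

ROBOT

A 6-joint arm with a two-finger parallel gripper is mounted at the origin on a cart in front of the work surface, level with it; the furniture and walls round the work are solid. World frame = base frame: x ahead of the robot, y to its left, z up, the work surface at z = 0. Lengths are in m, angles in rad, forces in N, time in s.
With the tool pointing down it reaches from about 0.35 to 0.95 m from the base axis. Payload 17.4 kg.
Tool frame: the origin (TCP) lies on the front face of the gripper's body, between the roots of the fingers; the fingertips stand 84 mm ahead of it and the grasp point (between the pads) lies 65 mm ahead of it; z points along the fingers, y is the line along which they close (so a half turn about z gives the same grasp; the last joint's range is limited). The gripper opens to 93 mm and grips with 3 to 60 N. Pads are 15 mm wide; open, the fingers measure 128 mm over their backs; the gripper's body (75 mm by 188 mm) begins 65 mm behind the grasp point.
Start: joints at [1.303, 0.116, 1.442, -0, 1.584, -0.038], TCP at [0.154, 0.657, 0.303] pointing down, gripper open.
Joint ranges: [-2.83, 2.83], [-0.83, 2.19], [0.07, 2.5], [-1.14, 4.28], [0.01, 3], [-2.97, 2.97]. Speed limits (rad/s): [1.89, 1.89, 2.22, 3.14, 3.14, 3.14].

INTERFACE

Orientations are given as a rotation vector (axis times angle).
In Python, from plant import robot gives the robot as it stands.
- The arm moves only by the shell command python3 -m inch 'ROWS' [OPENING] [FORCE]. ROWS is text: rows parted by semicolons, each of 6 numbers parted by spaces: the shift along the tool's x, y, z scaled (see below), then the turn, a rotation vector about the tool's x, y, z scaled (see below). A call has 1 to 20 rows; each row is the pose to reach, as a shift and turn from the pose commanded when the call began, along the tool's axes at that moment; what a row does not reach only later rows make up. The controller multiplies each number of a shift by 0.4 m and each number of a turn by 45 degrees. A row lasts 1/8 s, in which the tool goes at most 62.5 mm and 10.7 degrees, less where a joint would pass 70% of its speed; a pose out of reach is approached as far as the arm can. A call with a number of a shift or a turn outside -1 to 1 is refused whole. A call with a gripper value outside its range is refused whole. OPENING is the opening, from 0 (shut) to 1 (fully open), set as the call begins (- or left out, the last holds). The fingers move at their own pace and stop on an object; FORCE is the grip in N (left out, the last holds). Time passes only in rows, so rows that repeat a pose let the fingers close. It gives the time, the measured TCP pose, the force, the opening and the grip force at its end, in the units of the state.
- robot.sense(): the state, without advancing time (a new reading comes with each control period).
- robot.snapshot(name): name is "side" or "top" or "wrist"; returns a dict with "img" (420x560x3 uint8, red, green, blue), "vfov" (degrees; the focal length in pixels is half the picture's height over the tangent of half this angle, whatever the lens; pixels are square), "cx", "cy" (the principal point, pixels), "cam_to_world" (4x4, takes a point from camera to world coordinates). Camera axes: x right, y down, z forward; pixel columns grow to the right and rows downward; lengths in m; the calibration is good to about 2 mm. A picture is of the moment at which its call begins. There is no depth.
- robot.sign_off(): hands the job in; it is judged then, once.
Trained networks look in a picture, given as the dict that the camera call returned (one of the last four; its "shot" number tells which), for a name from the list of things; names that differ only in an ending like _2 or _b are one class to them, and where a whole thing is asked for, a point or a joint stands for the part that bears it (a point fixed in the world has none). Each returns a list of dicts, best first, with "score" (0 to 1); they miss things now and then, are a little off and sometimes report something else, mostly with a low value. They report only what shows in the picture. A call takes as long as a camera call. They do not tell look-alikes from the thing itself.
- robot.boxes_of(target, picture): "box" ([centre column, centre row, width, height] in pixels, round what is visible of it).
- robot.masks_of(target, picture): "pixels" (420x560 bool, what is visible of it) and "box" ([centre column, centre row, width, height] in pixels, round what is visible of it).
The state is a dict: "time": time; "q": joint angles; "joint_vel": joint speeds; "joint_torque": joint torques, N m; "tcp_pos": TCP position; "eef_rot": TCP orientation; "wrist_force": force on the tool from outside, world axes, zero at the start; "ft_torque": the same for the moment, N m; "width": finger opening in m; "gripper_force": force on a finger pad.
Only numpy, scipy, OpenCV 4.12 (cv2) and the standard library are available. Lean on these libraries where they do the work, as an engineer would, in place of code of your own. Each camera call takes 0.05 s, during which the arm holds its last target. There are 200 camera calls.

## Working session

There is one attempt and no reset: what is moved stays moved. The work goes in short steps, Python scripts to look and compute and a shell command to move; the robot and the scene stay as the last step left them, time stands still between calls to the robot, and variables do not carry over. Pictures are saved under pics/ and viewed, at most 10 in all, crops included, and the job is handed in when it is done.

```bash
mkdir -p pics; ls; cat > h.py <<'E'
import numpy as np,cv2
from plant import robot
from scipy.spatial.transform import Rotation as R
def K(s):
    f=s["img"].shape[0]/2/np.tan(np.radians(s["vfov"])/2); return f,s["cx"],s["cy"]
def pt(s,u,v,z):
    f,cx,cy=K(s);T=np.array(s["cam_to_world"]);d=T[:3,:3]@np.array([(u-cx)/f,(v-cy)/f,1]);o=T[:3,3]
    return o+d*(z-o[2])/d[2]
def proj(s,p):
    f,cx,cy=K(s);T=np.linalg.inv(np.array(s["cam_to_world"]));q=(T[:3,:3]@np.array(p).T).T+T[:3,3]
    return np.c_[f*q[:,0]/q[:,2]+cx,f*q[:,1]/q[:,2]+cy]
def save(s,n,crop=None,k=1):
    im=s["img"][...,::-1]
    if crop: a,b,c,d=crop; im=im[b:d,a:c]
    cv2.imwrite("pics/"+n,cv2.resize(im,None,fx=k,fy=k,interpolation=cv2.INTER_CUBIC))
E
python3 - <<'E'
from h import *
s=robot.snapshot("top");w=robot.snapshot("side")
cv2.imwrite("pics/a.png",cv2.resize(s["img"][...,::-1],(800,600)))
cv2.imwrite("pics/b.png",w["img"][...,::-1])
for n in ["housing","cover","short_cover","pump","jar","cleaner","connector","board_rack"]:
    for d in robot.masks_of(n,s): print(n,round(d["score"],2),np.round(d["box"]),np.round(pt(s,*d["box"][:2],0.045),3), cv2.minAreaRect(np.argwhere(d["pixels"])[:,::-1].astype(np.float32)))
print(np.round(s["cam_to_world"],3),s["vfov"]); print(robot.sense())
E
```

```text
pics
housing 0.56 [351. 179.  44.  41.] [ 0.571 -0.187  0.045] ((351.5000305175781, 178.49998474121094), (50.91168212890625, 25.455841064453125), 45.0)
cover 0.73 [407. 206.  43.  24.] [ 0.481 -0.364  0.045] ((406.9363708496094, 206.58668518066406), (22.73255157470703, 42.27190017700195), 81.25383758544922)
short_cover 0.91 [142. 232.  32.  35.] [0.408 0.491 0.045] ((141.40367126464844, 228.8211212158203), (21.740863800048828, 32.712886810302734), 61.69924545288086)
short_cover 0.87 [194. 206.  34.  24.] [0.491 0.325 0.045] ((194.09312438964844, 204.88278198242188), (33.052101135253906, 22.505327224731445), 4.763641834259033)
pump 0.87 [357. 177.  35.  39.] [ 0.58  -0.206  0.045] ((355.2994079589844, 178.35342407226562), (7.421788215637207, 47.418701171875), 36.15818786621094)
jar 0.81 [420. 234.  32.  23.] [ 0.387 -0.401  0.045] ((418.0000305175781, 234.00003051757812), (20.57182502746582, 28.621667861938477), 63.43495178222656)
cleaner 0.43 [365. 243.  14.  13.] [ 0.362 -0.222  0.045] ((364.0, 241.5), (14.0, 13.0), 0.0)
connector 0.68 [352. 180.  48.  43.] [ 0.57  -0.189  0.045] ((
[... 205 characters left out ...]
.   ]] 46.000375268477114
{'time': 0.5, 'q': array([ 1.30321419e+00,  1.16053984e-01,  1.44162407e+00,  2.85985101e-07,
        1.58399698e+00, -3.78011435e-02]), 'joint_vel': array([-0.00122593, -0.00116191, -0.00063141,  0.00018415,  0.00149494,
       -0.00034549]), 'joint_torque': array([-1.10265355e-03, -7.20441127e+01, -6.22342229e+01,  7.79126468e-02,
        1.82621973e-02,  5.57231147e-06]), 'tcp_pos': array([0.15375256, 0.65726462, 0.30269477]), 'eef_rot': array([-3.60144136e-01, -3.12086848e+00,  1.27826496e-04]), 'wrist_force': array([0.27174517, 0.04962965, 0.85492715]), 'ft_torque': array([0.01246804, 0.02594612, 0.03170241]), 'gripper_force': 0.0, 'width': 0.09285555268610152}
```

View pics/a.png

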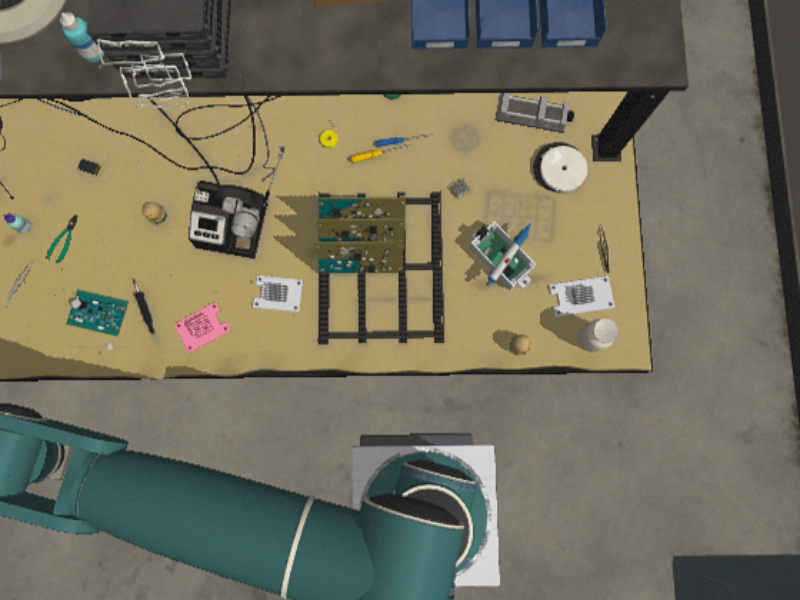

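View pics/b.png

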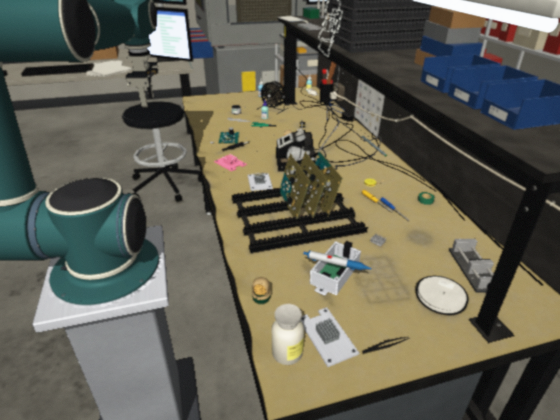

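The left white plate (278,293 in the 800 px picture) stands alone left of the rack. The right one (582,295) has the jar (598,333) beside it, so that should be the matching cover. The pink plate (202,327) is a decoy. The pump lies across the housing at (503,253). I'll move over there for a wrist view.

```bash
cat >> h.py <<'E'
def go(p,yaw=None):
    """print scaled shift/turn to reach TCP world p with tool y axis at world yaw (tool down)"""
    s=robot.sense();Rc=R.from_rotvec(s["eef_rot"]).as_matrix();d=Rc.T@(np.array(p)-s["tcp_pos"])/0.4
    t=np.zeros(3)
    if yaw is not None:
        y=np.array([np.cos(yaw),np.sin(yaw),0])
        if y@Rc[:,1]<0:y=-y
        z=np.array([0,0,-1.]);Rt=np.c_[np.cross(y,z),y,z]
        t=R.from_matrix(Rc.T@Rt).as_rotvec()/(np.pi/4)
    print("shift",np.round(d,4),"turn",np.round(t,4),"tcp",np.round(s["tcp_pos"],4),"yawy",np.degrees(np.arctan2(Rc[1,1],Rc[0,1])).round(2),"q",s["q"].round(2),"t",s["time"])
E
python3 -m inch '-0.89 -0.58 -0.15 0 0 0;-0.89 -0.58 -0.15 0 0 0;-0.89 -0.58 -0.15 0 0 0;-0.89 -0.58 -0.15 0 0 0;-0.89 -0.58 -0.15 0 0 0;-0.89 -0.58 -0.15 0 0 0;-0.89 -0.58 -0.15 0 0 0;-0.89 -0.58 -0.15 0 0 0'
python3 -c "
from h import *
go([.48,-.04,.38],1.571);go([.42,-.22,.38],1.571)"
```

```text
time: 1.5
tcp_pos: [0.4495, 0.348, 0.3634]
eef_rot: [0.366, 3.119, 0.0]
wrist_force: [-0.4, 0.1, 0.2]
width: 0.0927
gripper_force: 0.0
shift [-0.2989 -0.9259 -0.0416] turn [ 0.0004  0.0013 -0.2979] tcp [0.4495 0.348  0.3634] yawy 76.61 q [ 0.61 -0.13  1.59 -0.    1.68 -0.72] t 1.5
shift [-0.2572 -1.3984 -0.0419] turn [ 0.0004  0.0013 -0.2979] tcp [0.4495 0.348  0.3634] yawy 76.61 q [ 0.61 -0.13  1.59 -0.    1.68 -0.72] t 1.5
```

```bash
python3 -m inch '-0.3 -0.92 -0.04 0 0 -0.15;-0.3 -0.92 -0.04 0 0 -0.3;-0.3 -0.92 -0.04 0 0 -0.3;-0.3 -0.92 -0.04 0 0 -0.3;-0.3 -0.92 -0.04 0 0 -0.3;-0.3 -0.92 -0.04 0 0 -0.3;-0.3 -0.92 -0.04 0 0 -0.3;-0.3 -0.92 -0.04 0 0 -0.3'
python3 -m inch '0.1 -0.45 0 0 0 0;0.1 -0.45 0 0 0 0;0.1 -0.45 0 0 0 0;0.1 -0.45 0 0 0 0;0.1 -0.45 0 0 0 0'
python3 - <<'E'
from h import *
s=robot.snapshot("wrist");save(s,"w1.png",k=1.4)
print(np.round(s["cam_to_world"],3),s["vfov"])
for n in ["housing","cover","pump","jar","cleaner","connector"]:
    for d in robot.masks_of(n,s): print(n,round(d["score"],2),np.round(d["box"]),np.round(pt(s,*d["box"][:2],0.045),3), [np.round(x,1) for x in cv2.minAreaRect(np.argwhere(d["pixels"])[:,::-1].astype(np.float32))])
go([.4,-.3,.38],1.571)
E
```

```text
time: 2.5
tcp_pos: [0.4806, -0.0352, 0.3786]
eef_rot: [0.008, -3.141, -0.001]
wrist_force: [0.3, 0.6, 0.1]
width: 0.0933
gripper_force: 0.0
time: 3.12
tcp_pos: [0.4422, -0.2141, 0.3787]
eef_rot: [-0.011, 3.141, 0.001]
wrist_force: [-0.1, 0.5, -0.4]
width: 0.093
gripper_force: 0.0
[[-0.006  0.96   0.28   0.364]
 [ 1.     0.006  0.002 -0.216]
 [ 0.001  0.28  -0.96   0.463]
 [ 0.     0.     0.     1.   ]] 66.8388322927153
housing 0.98 [290. 264. 101. 104.] [ 0.569 -0.194  0.045] [array([288.9, 263.7]), array([118.1,  58.3]), np.float64(47.0)]
cover 0.92 [166. 201. 105.  63.] [ 0.477 -0.364  0.045] [array([166.1, 198.6]), array([52.6, 97.7]), np.float64(81.9)]
pump 0.55 [286. 268.  74.  86.] [ 0.576 -0.198  0.045] [array([285.8, 267.2]), array([ 16.1, 115.6]), np.float64(39.5)]
pump 0.33 [166. 200. 101.  64.] [ 0.474 -0.363  0.045] [array([166.1, 198.4]), array([51.2, 97.7]), np.float64(82.6)]
jar 0.82 [125. 133.  91.  54.] [ 0.387 -0.408  0.045] [array([126.5, 133.5]), array([55., 89.]), np.float64(90.0)]
jar 0.66 [165. 201. 101.  62.] [ 0.476 -0.365  0.045] [array([165.9, 198.3]), array([51. , 97.8]), np.float64(82.6)]
cleaner 0.56 [270. 123.  30.  40.] [ 0.373 -0.223  0.045] [array([268.8, 119.8]), array([34.6, 32.5]), np.float64(45.0)]
connector 0.97 [291. 262. 101. 102.] [ 0.566 -0.193  0.045] [array([289. , 264.1]), array([116.2,  57. ]), np.float64(47.0)]
shift [ 0.1062 -0.2121 -0.0029] turn [-0.0001  0.0002  0.0088] tcp [ 0.4419 -0.2149  0.3788] yawy 90.41 q [-0.5  -0.3   1.71  0.    1.73 -2.08] t 3.475
```

View pics/w1.png

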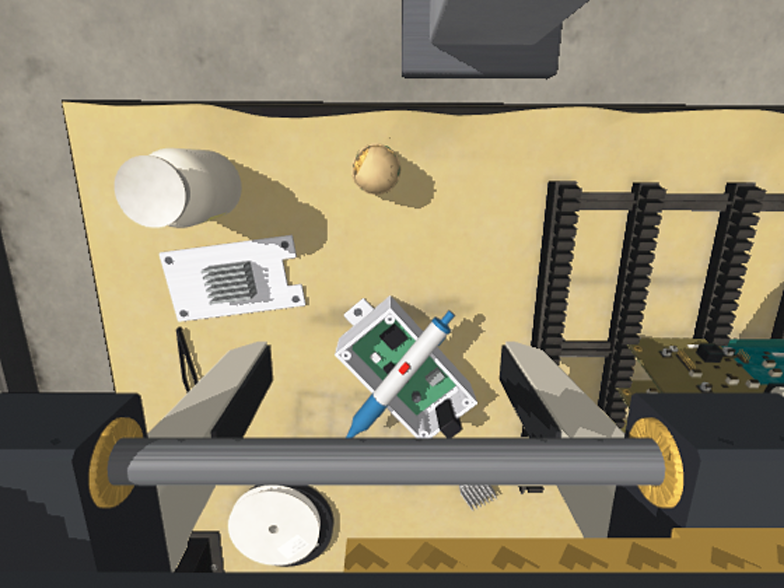

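The wrist view shows the pump across the housing: barrel (372,400)–(435,328), red button (405,368). The connector is the black block at (447,415), the lower-right end. The right cover's notch faces right at (290,277), with the jar (150,190) beside its long side. Next I'll go closer over the pump.

```bash

python3 -m inch '-0.14 0.03 0.29 0 0 0;-0.14 0.03 0.29 0 0 0;-0.14 0.03 0.29 0 0 0;-0.14 0.03 0.29 0 0 0'
python3 - <<'E'
from h import *
s=robot.snapshot("wrist");save(s,"w2.png",k=1.4)
for n in ["housing","pump","cover"]:
    for d in robot.masks_of(n,s): print(n,round(d["score"],2),np.round(d["box"]),np.round(pt(s,*d["box"][:2],0.057),3), [np.round(x,1) for x in cv2.minAreaRect(np.argwhere(d["pixels"])[:,::-1].astype(np.float32))])
go([.5,-.2,.26],1.571)
for u,v in [(0,0)]: pass
import pickle;pickle.dump(s,open("w2.pkl","wb"))
E
```

```text
time: 3.98
tcp_pos: [0.4976, -0.2033, 0.264]
eef_rot: [-0.01, 3.141, -0.001]
wrist_force: [0.4, -0.4, 0.3]
width: 0.0931
gripper_force: 0.0
housing 0.87 [286. 254. 139. 122.] [ 0.551 -0.194  0.057] [array([281.5, 262. ]), array([149.5,  78.6]), np.float64(46.5)]
pump 0.61 [285. 258.  98. 104.] [ 0.556 -0.194  0.057] [array([286.6, 261.5]), array([ 21.9, 142.1]), np.float64(39.8)]
cover 0.96 [113. 179. 144.  84.] [ 0.477 -0.355  0.057] [array([116.2, 175.7]), array([ 71.1, 135.3]), np.float64(82.4)]
cover 0.66 [286. 251. 139. 119.] [ 0.548 -0.194  0.057] [array([280.8, 262.6]), array([150.7,  79.2]), np.float64(47.9)]
shift [-0.0062  0.0091  0.012 ] turn [-0.0016  0.0033  0.0066] tcp [ 0.4975 -0.2036  0.2648] yawy 90.31 q [-0.44 -0.17  1.79 -0.    1.53 -2.01] t 4.175
```

View pics/w2.png

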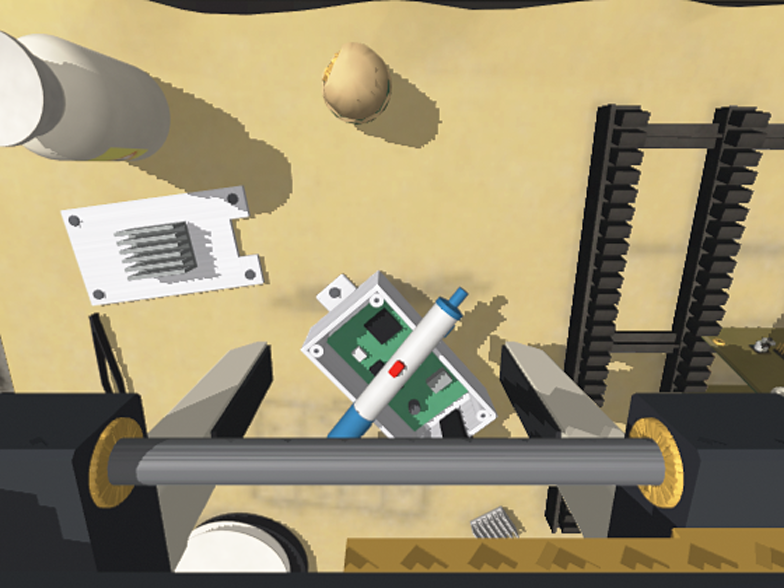

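The button is at (397,368), the barrel runs from (358,408) to (445,308), and the cover's corners are clear. I'll measure them now.

```bash
python3 - <<'E'
from h import *
import pickle;s=pickle.load(open("w2.pkl","rb"))
P=lambda u,v,z:pt(s,u/1.4,v/1.4,z)
a,b=P(358,408,.056),P(445,308,.056);d=a-b
print("barrel",a.round(4),b.round(4),np.hypot(*d[:2]),"yaw",np.degrees(np.arctan2(d[1],d[0])))
c=[P(*q,.005) for q in [(62,211),(243,186),(267,285),(93,305)]]
for i in range(4): print(c[i].round(4), np.linalg.norm(c[i]-c[(i+1)%4]).round(4))
m=np.mean(c,0);print("cover",m)
h=[P(*q,.045) for q in [(380,272),(303,349),(497,412)]]
print(h,np.linalg.norm(h[0]-h[1]),np.linalg.norm(h[0]-h[2]))
e=h[2]-h[0];print("hyaw",np.degrees(np.arctan2(e[1],e[0])), "ctr",(h[1]+h[2])/2)
# pump placement candidates and obstacles
for n,u,v,z in [("spool",240,540,.03),("cleaner",355,85,.04),("jarbase",130,150,0.),("rack corner",597,400,.03),("stick",100,320,0),("stick",125,395,0),("resistor",495,520,0)]: print(n,P(u,v,z).round(3))
m=(a+b)/2; y=np.arctan2(d[1],d[0])+np.pi/2
print(m); go([m[0],m[1],.17],y); go([m[0],m[1],.121],y)
E
```

```text
barrel [ 0.5943 -0.2246  0.056 ] [ 0.5161 -0.1636  0.056 ] 0.09914051043629436 yaw -37.93648373753806
[ 0.4569 -0.4515  0.005 ] 0.1408
[ 0.4375 -0.3121  0.005 ] 0.078
[ 0.5144 -0.2994  0.005 ] 0.1431
[ 0.5321 -0.4414  0.005 ] 0.0759
cover [ 0.48521507 -0.37607992  0.005     ]
[array([ 0.49348163, -0.20868858,  0.045     ]), array([ 0.55210595, -0.26525178,  0.045     ]), array([ 0.60370101, -0.11844934,  0.045     ])] 0.08146291277851833 0.14244800191053106
hyaw 39.30800405861573 ctr [ 0.57790348 -0.19185056  0.045     ]
spool [ 0.743 -0.333  0.03 ]
cleaner [ 0.373 -0.225  0.04 ]
jarbase [ 0.412 -0.396  0.   ]
rack corner [ 0.601 -0.035  0.03 ]
stick [ 0.547 -0.441  0.   ]
stick [ 0.616 -0.432  0.   ]
resistor [ 0.748 -0.099  0.   ]
[ 0.55518139 -0.19412091  0.056     ]
shift [-0.1437  0.0233  0.2374] turn [-5.000e-04  3.700e-03  8.499e-01] tcp [ 0.4975 -0.2036  0.2648] yawy 90.31 q [-0.44 -0.17  1.79 -0.    1.53 -2.01] t 4.175
shift [-0.1434  0.0235  0.3599] turn [-5.000e-04  3.700e-03  8.499e-01] tcp [ 0.4975 -0.2036  0.2648] yawy 90.31 q [-0.44 -0.17  1.79 -0.    1.53 -2.01] t 4.175
```

```bash

python3 -m inch '-0.16 0.01 0.2 0 0 0.85;-0.16 0.01 0.2 0 0 0.85;-0.16 0.01 0.2 0 0 0.85;-0.16 0.01 0.2 0 0 0.85;-0.16 0.01 0.22 0 0 0.85;-0.16 0.01 0.29 0 0 0.85;-0.16 0.01 0.36 0 0 0.85;-0.16 0.01 0.36 0 0 0.85' 0.6
python3 - <<'E'
from h import *
go([.561,-.199,.12],np.radians(52))
w=robot.snapshot("side");save(w,"s1.png",(260,200,440,320),4.4)
E
```

```text
time: 5.18
tcp_pos: [0.5607, -0.1988, 0.1171]
eef_rot: [-1.017, -2.969, -0.0]
wrist_force: [-0.0, -0.4, 0.5]
width: 0.0556
gripper_force: 0.0
shift [-0.001   0.0001 -0.0072] turn [-0.001  -0.0035  0.0044] tcp [ 0.5607 -0.1988  0.1171] yawy 52.2 q [-0.38  0.06  1.81 -0.    1.27 -1.29] t 5.175
```

View pics/s1.png

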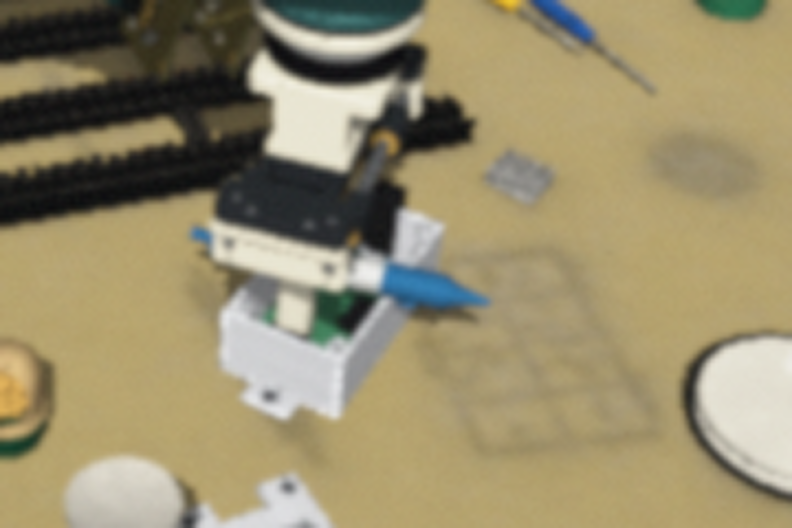

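The fingers straddle the barrel inside the housing, with the pump's nozzle at (440,290). Grip and lift.

```bash

python3 -m inch '0 0 0 0 0 0;0 0 0 0 0 0;0 0 0 0 0 0;0 0 0 0 0 0;0 0 0 0 0 0' 0 20
python3 -m inch '0 0 -0.08 0 0 0;0 0 -0.16 0 0 0;0 0 -0.25 0 0 0;0 0 -0.25 0 0 0;0 0 -0.25 0 0 0'
python3 - <<'E'
from h import *
s=robot.snapshot("wrist");save(s,"w3.png",k=1.4)
for d in robot.masks_of("pump",s)[:2]:print(d["score"],d["box"])
import pickle;pickle.dump(s,open("w3.pkl","wb"))
for yw in (52,98): go([.66,-.30,.217],np.radians(yw))
E
```

```text
time: 5.85
tcp_pos: [0.5616, -0.199, 0.1189]
eef_rot: [1.021, 2.971, 0.0]
wrist_force: [-0.5, -0.0, 1.7]
width: 0.0189
gripper_force: 19.9
time: 6.48
tcp_pos: [0.5613, -0.1988, 0.2179]
eef_rot: [-1.02, -2.97, -0.0]
wrist_force: [-0.5, 0.2, -0.1]
width: 0.0191
gripper_force: 19.9
0.96 [277.4, 253.9, 52.1, 259.9]
0.73 [18.3, 184.1, 36.6, 74.3]
shift [-3.504e-01 -4.780e-02  1.000e-04] turn [-0.0007 -0.0024  0.0019] tcp [ 0.5612 -0.1988  0.2173] yawy 52.08 q [-0.38 -0.02  1.72  0.    1.44 -1.29] t 6.575
shift [-3.504e-01 -4.780e-02  1.000e-04] turn [ 3.0000e-04 -2.6000e-03 -1.0204e+00] tcp [ 0.5612 -0.1988  0.2173] yawy 52.08 q [-0.38 -0.02  1.72  0.    1.44 -1.29] t 6.575
```

View pics/w3.png

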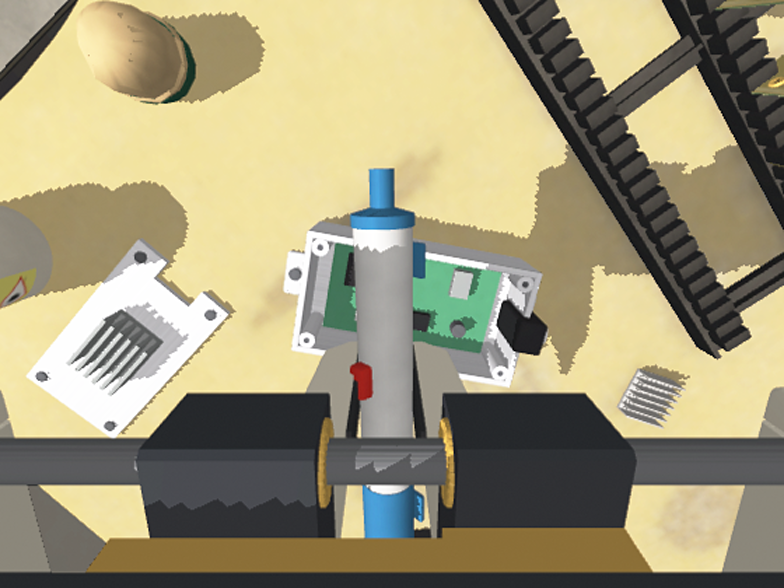

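Held well clear of the housing: barrel vertical at (385,300), 19 mm wide. I'll lay it along world y on the free patch between the cleaner and the housing.

```bash
python3 -c "
from h import *
go([.44,-.145,.18],0);go([.44,-.145,.087],0)"
```

```text
shift [ 0.3214 -0.0801  0.0939] turn [-0.0018 -0.002   1.1574] tcp [ 0.5612 -0.1988  0.2173] yawy 52.08 q [-0.38 -0.02  1.72  0.    1.44 -1.29] t 6.575
shift [ 0.321  -0.0799  0.3264] turn [-0.0018 -0.002   1.1574] tcp [ 0.5612 -0.1988  0.2173] yawy 52.08 q [-0.38 -0.02  1.72  0.    1.44 -1.29] t 6.575
```

```bash

python3 -m inch '0.32 -0.08 0 0 0 1;0.32 -0.08 0 0 0 1;0.32 -0.08 0 0 0 1;0.32 -0.08 0 0 0 1;0.32 -0.08 0.05 0 0 1;0.32 -0.08 0.15 0 0 1;0.32 -0.08 0.25 0 0 1;0.32 -0.08 0.3 0 0 1;0.32 -0.08 0.32 0 0 1;0.32 -0.08 0.325 0 0 1;0.32 -0.08 0.325 0 0 1'
python3 -c "
from h import *
go([.44,-.145,.086],0)"
```

```text
time: 7.95
tcp_pos: [0.4411, -0.1456, 0.0892]
eef_rot: [2.079, 2.355, 0.0]
wrist_force: [-0.3, 0.1, -0.7]
width: 0.0192
gripper_force: 19.9
shift [ 0.0018 -0.0026  0.0079] turn [0.0007 0.0003 0.1583] tcp [ 0.4411 -0.1456  0.0892] yawy 7.12 q [-0.37 -0.21  2.11 -0.    1.24 -0.5 ] t 7.95
```

```bash

python3 -m inch '0 0 0.008 0 0 0;0 0 0.008 0 0 0'
python3 -m inch '0 0 0 0 0 0;0 0 0 0 0 0;0 0 0 0 0 0;0 0 0 0 0 0' 0.32
python3 -m inch '0 0 -0.1 0 0 0;0 0 -0.25 0 0 0;0 0 -0.4 0 0 0;0 0 -0.5 0 0 0;0 0 -0.5 0 0 0;0 0 -0.5 0 0 0'
python3 - <<'E'
from h import *
s=robot.snapshot("wrist");save(s,"w4.png",k=1.4)
import pickle;pickle.dump(s,open("w4.pkl","wb"))
go([.41,-.3,.30],np.radians(98))
go([.5,-.3,.30],np.radians(45))
E
```

```text
time: 8.2
tcp_pos: [0.4409, -0.1455, 0.0857]
eef_rot: [2.08, 2.354, 0.0]
wrist_force: [0.2, -0.3, -0.7]
width: 0.0191
gripper_force: 19.9
time: 8.7
tcp_pos: [0.4409, -0.1455, 0.0856]
eef_rot: [2.08, 2.354, 0.0]
wrist_force: [-0.7, -0.4, -0.8]
width: 0.0298
gripper_force: 0.1
time: 9.45
tcp_pos: [0.4407, -0.1455, 0.2847]
eef_rot: [-2.079, -2.354, 0.0]
wrist_force: [-0.4, 0.4, -0.8]
width: 0.0299
gripper_force: 0.0
shift [-0.374  -0.1237 -0.0395] turn [-2.2000e-03  7.0000e-04  1.9796e+00] tcp [ 0.4406 -0.1454  0.2842] yawy 7.08 q [-0.37 -0.35  1.9  -0.    1.6  -0.5 ] t 9.5
shift [-0.4017  0.0996 -0.0398] turn [-0.0015 -0.0016 -0.8426] tcp [ 0.4406 -0.1454  0.2842] yawy 7.08 q [-0.37 -0.35  1.9  -0.    1.6  -0.5 ] t 9.5
```

View pics/w4.png

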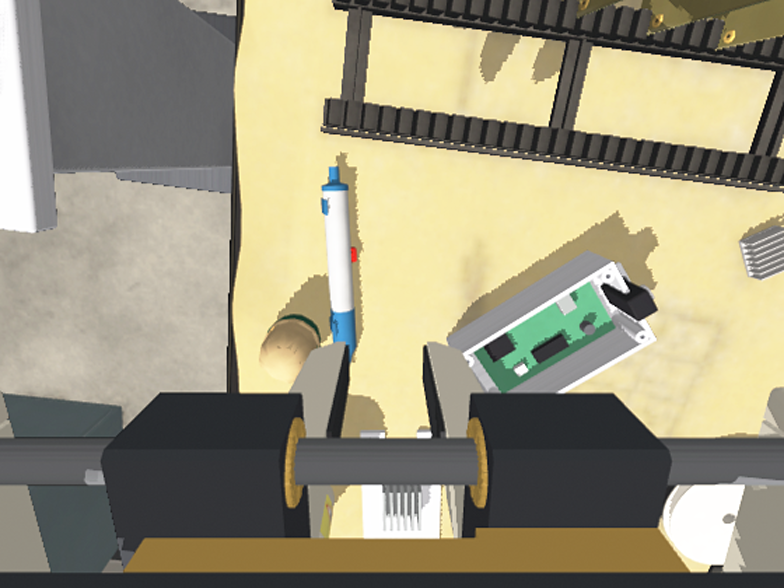

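Pump lies flat at (338,250) and the cleaner (290,345) is near its nozzle (345,350). I'll check where it is, how close to the cleaner, and whether it's still rolling.

```bash
python3 - <<'E'
from h import *
import pickle;s=pickle.load(open("w4.pkl","rb"))
P=lambda u,v,z:pt(s,u/1.4,v/1.4,z).round(4)
print(P(336,186,.012),P(342,310,.012),P(345,345,.010), "cleaner top/base",P(290,350,.055),P(300,330,0.0))
print("red",P(353,255,.01))
s2=robot.snapshot("wrist");print(np.abs(s2["img"].astype(int)-s["img"])[:260].max(2).__gt__(40).sum())
t=robot.snapshot("top");save(t,"t2.png",(300,130,470,260),4.7)
for n in ["pump","cleaner"]:
    for d in robot.masks_of(n,t)[:2]: print(n,d["score"],np.round(d["box"]),pt(t,*d["box"][:2],.012))
E
```

```text
[ 0.3947 -0.0919  0.012 ] [ 0.4091 -0.1929  0.012 ] [ 0.4146 -0.2252  0.01  ] cleaner top/base [ 0.3755 -0.2149  0.055 ] [ 0.3733 -0.2202  0.    ]
red [ 0.4134 -0.1452  0.01  ]
2274
```

View pics/t2.png

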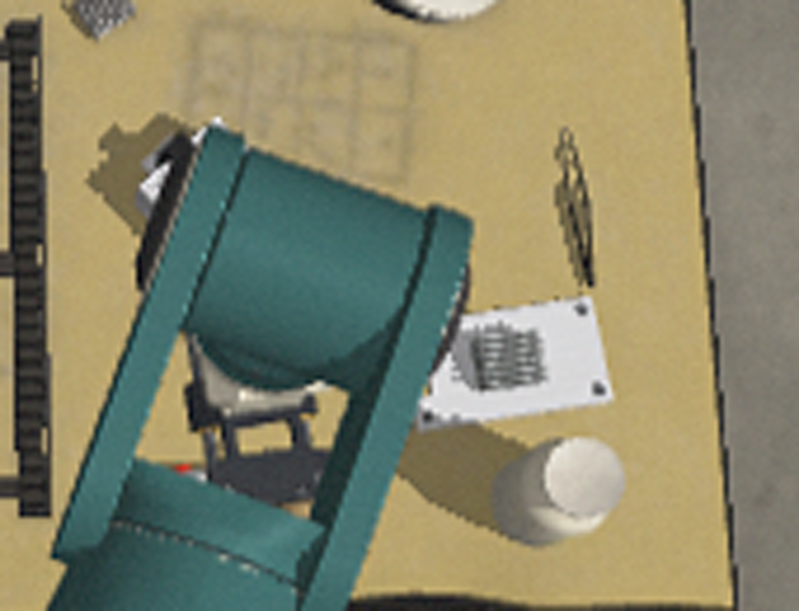

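```bash
python3 - <<'E'
from h import *
import pickle;a=pickle.load(open("w4.pkl","rb"))
print(robot.sense()["time"])
for s in [robot.snapshot("wrist") for _ in range(3)]:
  for n in ("pump","cleaner"):
    for d in robot.masks_of(n,s)[:1]: print(n,d["score"],np.round(d["box"],1),pt(s,*d["box"][:2],.012).round(4),s.get("shot"))
save(s,"w5.png",(140,90,380,290),3.2)
print(robot.sense()["time"])
E
```

```text
9.7
pump 0.88 [241.2 184.6  22.5 125. ] [ 0.4012 -0.1491  0.012 ] 10
cleaner 0.61 [206.7 249.4  41.5  51.5] [ 0.3671 -0.2341  0.012 ] 10
pump 0.56 [240.4 186.2  21.5 129.1] [ 0.4006 -0.1511  0.012 ] 11
cleaner 0.38 [233.  366.   12.   34.2] [ 0.4137 -0.4022  0.012 ] 11
pump 0.76 [240.7 187.1  23.8 131.3] [ 0.4011 -0.1522  0.012 ] 12
cleaner 0.96 [207.9 248.7  41.   49.8] [ 0.3687 -0.2332  0.012 ] 12
10.15
```

View pics/w5.png

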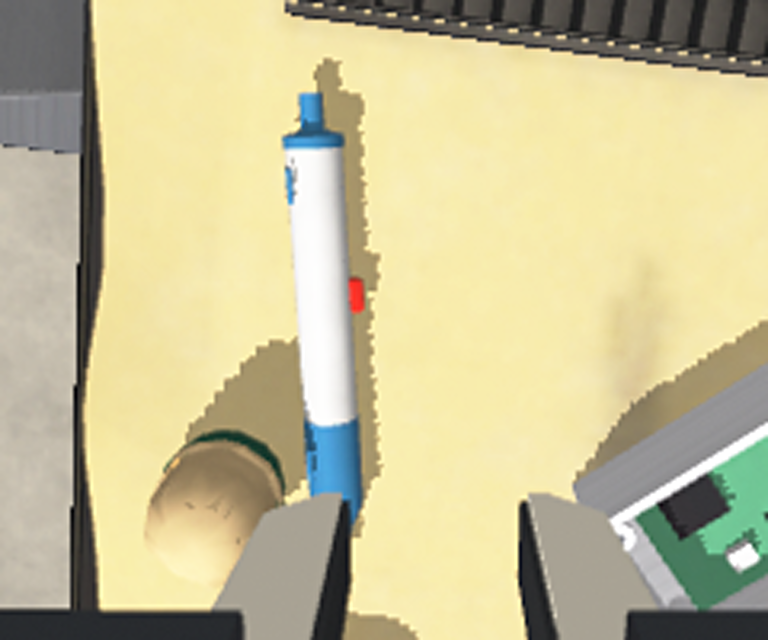

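At rest, flat, with the cleaner (215,510 in this crop) a few mm clear of the nozzle. Next I'll view both the cover and the housing from the far side, with the camera away from the jar.

```bash

python3 -m inch '-0.2 0.2 -0.1 0 0 0.25;-0.35 0.3 -0.1 0 0 0.5;-0.36 0.36 -0.1 0 0 0.75;-0.36 0.36 -0.1 0 0 1;-0.36 0.36 -0.1 0 0 1;-0.36 0.36 -0.1 0 0 1' 0.9
python3 -c "
from h import *
go([.6,-.285,.33],np.radians(-82.5))"
```

```text
time: 10.9
tcp_pos: [0.6011, -0.2703, 0.3254]
eef_rot: [-2.821, -1.383, 0.0]
wrist_force: [-1.4, -0.0, 0.4]
width: 0.0822
gripper_force: 0.0
shift [-0.0308  0.0203 -0.0114] turn [-4.00e-04  2.00e-04  9.94e-01] tcp [ 0.6011 -0.2703  0.3254] yawy -37.77 q [-0.46  0.08  1.45  0.    1.62  0.2 ] t 10.9
```

```bash

python3 -m inch '-0.03 0.02 -0.01 0 0 0.25;-0.03 0.02 -0.01 0 0 0.5;-0.03 0.02 -0.01 0 0 0.75;-0.03 0.02 -0.01 0 0 0.995;-0.03 0.02 -0.01 0 0 0.995;-0.03 0.02 -0.01 0 0 0.995;-0.03 0.02 -0.01 0 0 0.995'
python3 - <<'E'
from h import *
import pickle
s=robot.snapshot("wrist");pickle.dump(s,open("w6.pkl","wb"));cv2.imwrite("pics/w6.png",s["img"][...,::-1])
go([.6,-.285,.33],np.radians(-82.5))
f={}
for n in ["housing","cover","jar","pump","cleaner"]:
    for d in robot.masks_of(n,s)[:3]:
        print(n,round(d["score"],2),np.round(d["box"]),pt(s,*d["box"][:2],.045 if n=="housing" else .005).round(3)); f.setdefault(n,d["box"])
print(proj(s,np.array([[.578,-.192,.045],[.485,-.376,.005]])))
E
```

```text
time: 11.78
tcp_pos: [0.6003, -0.2849, 0.3297]
eef_rot: [3.135, 0.205, 0.0]
wrist_force: [-0.5, -0.3, 0.6]
width: 0.0835
gripper_force: 0.0
shift [-0.001  0.    -0.001] turn [ 0.0001 -0.0001 -0.0011] tcp [ 0.6004 -0.2849  0.3296] yawy -82.55 q [-0.48  0.09  1.43 -0.    1.62  0.96] t 11.825
housing 0.65 [195. 189. 122. 128.] [ 0.582 -0.193  0.045]
housing 0.37 [336. 347.  58.  76.] [ 0.384 -0.399  0.045]
cover 0.58 [330. 268. 103.  54.] [ 0.483 -0.38   0.005]
jar 0.89 [336. 346.  56.  77.] [ 0.354 -0.412  0.005]
pump 0.93 [178. 305. 113.  14.] [ 0.394 -0.169  0.005]
cleaner 0.69 [209. 353.  21.  11.] [ 0.315 -0.22   0.005]
cleaner 0.5 [194. 188. 122. 134.] [ 0.573 -0.182  0.005]
[[194.36162515 192.66103258]
 [327.69339233 266.03807524]]
```

```bash
python3 - <<'E'
from h import *
im=cv2.imread("pics/w6.png")
a=im[118:262,124:268];b=im[228:302,270:392]
o=np.zeros((432,800,3),np.uint8);k=lambda x:cv2.resize(x,None,fx=3,fy=3,interpolation=cv2.INTER_CUBIC)
o[:,:432]=k(a);o[:222,434:800]=k(b)
cv2.imwrite("pics/w6c.png",o)
E
```

```text
(no output)
```

View pics/w6c.png

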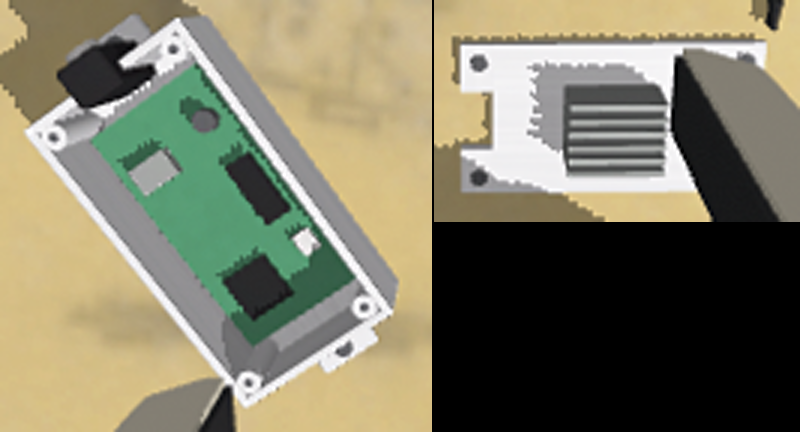

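The crop confirms it: the plate at right (434–800, 0–222) has its notch at (477,120), is full length (about 140 mm) and stands by the jar, so it is the matching cover. The white plate on the left measured shorter. The housing's rim corners are at crop (28,132), (180,20), (388,312) and (247,405), with the connector at (100,75). Now a refined fit.

```bash
cat >> h.py <<'E'
from scipy.optimize import least_squares
from scipy.ndimage import map_coordinates
def rect(L,W,skip_notch):
    e=[]
    t=np.linspace(-.44,.44,45)
    e.append((np.c_[t*L,0*t+W/2],'+y'));e.append((np.c_[t*L,0*t-W/2],'-y'))
    y=t*W; k=np.abs(y)>(.018 if skip_notch else 0)
    e.append((np.c_[0*y[k]+L/2,y[k]],'+x'));e.append((np.c_[0*y-L/2,y],'-x'))
    return e
def fit(s,p0,L,W,z,notch=True,sides=('+x','-x','+y','-y'),rng=4,iters=6,pol=1):
    """p=(x,y,yaw); finds bright-inside edge along normals; returns pose, rms px, n"""
    g=cv2.GaussianBlur(cv2.cvtColor(s["img"],cv2.COLOR_RGB2GRAY).astype(float),(0,0),.7);p=np.array(p0,float)
    for it in range(iters):
        r=rng if it<2 else max(1.5,rng/2)
        obs=[]
        c,sn=np.cos(p[2]),np.sin(p[2]);Rm=np.array([[c,-sn],[sn,c]])
        for q,nm in rect(L,W,notch):
            if nm not in sides: continue
            n=np.array({'+x':(1,0),'-x':(-1,0),'+y':(0,1),'-y':(0,-1)}[nm])*.001
            a=proj(s,np.c_[q@Rm.T+p[:2],np.full(len(q),z)]);b=proj(s,np.c_[(q+n)@Rm.T+p[:2],np.full(len(q),z)])
            d=(b-a);ppm=np.linalg.norm(d,axis=1,keepdims=True);d/=ppm
            o=np.arange(-r,r+.01,.25)
            uv=a[:,None]+d[:,None]*o[None,:,None]
            pr=map_coordinates(g,[uv[...,1],uv[...,0]],order=1,mode='nearest')
            gr=-(np.gradient(pr,axis=1))*pol
            j=gr.argmax(1);ok=(gr.max(1)>2.5)&(j>0)&(j<len(o)-1)
            for i in np.where(ok)[0]: obs.append((q[i],n,o[j[i]]/ppm[i,0]*.001,ppm[i,0]))
        Q=np.array([x[0] for x in obs]);N=np.array([x[1] for x in obs])*1000;D=np.array([x[2] for x in obs])
        # residual displacement along normal from local shift (dx,dy,dth)
        A=np.c_[N[:,0],N[:,1],Q[:,0]*N[:,1]-Q[:,1]*N[:,0]]
        f=lambda v:(A@v-D)*1000
        v=least_squares(f,np.zeros(3),loss='soft_l1',f_scale=.5).x
        p[:2]+=Rm@v[:2];p[2]+=v[2]
    res=np.abs(A@v-D)*1000
    return p,np.median(res),len(D)
E
cat > m.py <<'E'
from h import *
import pickle;s=pickle.load(open("w6.pkl","rb"))
H=[(28,132),(180,20),(388,312),(247,405)]  # +x+y? 
h=np.array([pt(s,124+(x+.5)/3-.5,118+(y+.5)/3-.5,.045) for x,y in H]);print(h.round(4))
l=np.linalg.norm(h-np.roll(h,-1,0),axis=1);print(l)
C=[(460,42),(766,42),(460,190)]
c=np.array([pt(s,270+(x-434+.5)/3-.5,228+(y+.5)/3-.5,.005) for x,y in C]);print(c.round(4),np.linalg.norm(c[0]-c[1]),np.linalg.norm(c[0]-c[2]))
e=(h[0]+h[1]-h[2]-h[3])/2;p0=[*h.mean(0)[:2],np.arctan2(e[1],e[0])]
print("H0",p0,np.degrees(p0[2]))
p,r,n=fit(s,p0,.14,.076,.045,rng=3);print("H",p.round(4),np.degrees(p[2]),r,n)
e=c[0]-c[1];m=(c[1]+c[2])/2;p0=[*m[:2],np.arctan2(e[1],e[0])];print("C0",p0,np.degrees(p0[2]))
p,r,n=fit(s,p0,.14,.076,.005,sides=('+x','+y','-y'),rng=3);print("C",p.round(4),np.degrees(p[2]),r,n)
E
python3 m.py
python3 - <<'E'
from h import *
import pickle;s=pickle.load(open("w2.pkl","rb"))
p,r,n=fit(s,[.485,-.376,1.701],.14,.076,.005,rng=3);print("C w2",p.round(4),np.degrees(p[2]),r,n)
E
```

```text
[[ 0.6057 -0.1194  0.045 ]
 [ 0.6551 -0.1755  0.045 ]
 [ 0.5509 -0.2652  0.045 ]
 [ 0.5023 -0.2111  0.045 ]]
[0.07479536 0.13755828 0.07273779 0.13817869]
[[ 0.5126 -0.3019  0.005 ]
 [ 0.5309 -0.4416  0.005 ]
 [ 0.4365 -0.3121  0.005 ]] 0.14083189898250464 0.0768138629337597
H0 [np.float64(0.5784812965918689), np.float64(-0.19279973354921276), np.float64(0.7179250078837228)] 41.13407295863367
H [ 0.5784 -0.1924  0.7242] 41.49464495791159 0.019629782951931882 148
C0 [np.float64(0.48371469182203375), np.float64(-0.37682538146062233), np.float64(1.7009186910230352)] 97.45546229053642
C [ 0.4829 -0.3768  1.7064] 97.76998299143263 0.3691834152599736 101
C w2 [ 0.4843 -0.3785  1.7076] 97.83974618386151 0.29019979315423733 155
```

```bash
python3 -c "
from h import *
go([.4835,-.3775,.2],np.radians(-82.2));go([.4835,-.3775,.092],np.radians(-82.2))"
```

```text
shift [-0.3196  0.1918  0.3237] turn [-0.      0.0001 -0.0102] tcp [ 0.6005 -0.2851  0.3295] yawy -82.66 q [-0.48  0.09  1.43 -0.    1.62  0.96] t 12.075
shift [-0.3195  0.1918  0.5937] turn [-0.      0.0001 -0.0102] tcp [ 0.6005 -0.2851  0.3295] yawy -82.66 q [-0.48  0.09  1.43 -0.    1.62  0.96] t 12.075
```

```bash

python3 -m inch '-0.32 0.192 0.2 0 0 -0.01;-0.32 0.192 0.25 0 0 -0.01;-0.32 0.192 0.3 0 0 -0.01;-0.32 0.192 0.32 0 0 -0.01;-0.32 0.192 0.4 0 0 -0.01;-0.32 0.192 0.5 0 0 -0.01;-0.32 0.192 0.56 0 0 -0.01;-0.32 0.192 0.593 0 0 -0.01;-0.32 0.192 0.593 0 0 -0.01;-0.32 0.192 0.593 0 0 -0.01'
python3 -c "
from h import *
go([.4835,-.3775,.092],np.radians(-82.2));print(robot.sense()['wrist_force'])"
```

```text
time: 13.32
tcp_pos: [0.4839, -0.3777, 0.0937]
eef_rot: [3.133, 0.213, 0.002]
wrist_force: [-0.2, -0.5, -0.4]
width: 0.0842
gripper_force: 0.0
shift [-0.001  -0.0007  0.0043] turn [ 0.0015 -0.0015 -0.0007] tcp [ 0.4839 -0.3777  0.0937] yawy -82.23 q [-0.7   0.12  1.79  0.    1.23  0.73] t 13.325
[-0.20139002 -0.54680277 -0.39006275]
```

```bash

python3 -m inch '0 0 0 0 0 0;0 0 0 0 0 0;0 0 0 0 0 0;0 0 0 0 0 0;0 0 0 0 0 0' 0 40
python3 -m inch '0 0 -0.05 0 0 0;0 0 -0.15 0 0 0;0 0 -0.25 0 0 0;0 0 -0.35 0 0 0;0 0 -0.35 0 0 0;0 0 -0.35 0 0 0'
python3 - <<'E'
from h import *
s=robot.snapshot("wrist");import pickle;pickle.dump(s,open("w7.pkl","wb"))
S=robot.sense();print(S["wrist_force"],S["ft_torque"])
z=S["tcp_pos"][2]-.0937+.005
for sd in [('+x','-x','+y','-y'),('+x','-x','+y'),('+x','-x','-y')]:
    p,r,n=fit(s,[.483,-.377,1.7064],.14,.076,z,sides=sd,rng=5);print("C",p.round(4),np.degrees(p[2]),r,n)
print(proj(s,np.c_[np.array([[.483-.038,-.377],[.483+.038,-.377],[.483,-.377]]),[z]*3]))
go([.5784,-.1924,.23],np.radians(41.5-180))
t=robot.snapshot("top")
for d in robot.masks_of("cover",t)[:2]+robot.masks_of("pump",t)[:2]+robot.masks_of("jar",t)[:1]: print(d["score"],d["box"])
E
```

```text
time: 13.95
tcp_pos: [0.4833, -0.3774, 0.0924]
eef_rot: [-3.134, -0.213, -0.0]
wrist_force: [0.3, 1.8, 2.0]
width: 0.0436
gripper_force: 40.0
time: 14.7
tcp_pos: [0.483, -0.3773, 0.232]
eef_rot: [-3.134, -0.212, 0.001]
wrist_force: [1.1, -0.6, -2.7]
width: 0.044
gripper_force: 40.0
[-0.19864415 -1.16114135 -3.66127947] [-0.04593396  0.17452883  0.01417265]
C [ 0.4829 -0.3769  1.7065] 97.77755285510518 0.0565666048618215 47
C [ 0.4803 -0.3774  1.7055] 97.72033797579638 0.12975425467752652 34
C [ 0.4828 -0.3769  1.7062] 97.75809074654954 0.07265015361001587 46
[[264.53947024 308.23785393]
 [281.51514908 190.87175532]
 [272.5489923  252.86178533]]
shift [ 0.2988 -0.4256  0.0033] turn [-7.0000e-04  2.0000e-03  1.2502e+00] tcp [ 0.483  -0.3772  0.2313] yawy -82.24 q [-0.7   0.01  1.67 -0.    1.46  0.73] t 14.75
0.63 [417.9, 199.9, 48.4, 14.7]
0.73 [346.1, 231.4, 54.3, 12.5]
0.38 [350.0, 179.3, 45.0, 39.0]
```

```bash

python3 -m inch '0.1 -0.1 0 0 0 0;0.2 -0.25 0 0 0 0.2;0.3 -0.425 0 0 0 0.4;0.3 -0.425 0 0 0 0.6;0.3 -0.425 0 0 0 0.8;0.3 -0.425 0 0 0 0.8;0.3 -0.425 0 0 0 0.8;0.3 -0.425 0 0 0 0.8'
python3 -c "
from h import *
go([.579,-.193,.16],np.radians(41.5-180))"
```

```text
time: 15.95
tcp_pos: [0.5791, -0.1933, 0.2322]
eef_rot: [-3.047, 0.764, 0.0]
wrist_force: [0.8, 1.0, -2.6]
width: 0.0438
gripper_force: 40.0
shift [-0.0005 -0.0005  0.1806] turn [1.00e-04 2.00e-04 4.52e-01] tcp [ 0.5791 -0.1933  0.2322] yawy -118.16 q [-0.36  0.    1.67  0.    1.46  1.7 ] t 15.95
```

```bash

python3 -m inch '0 0 0 0 0 0.23;0 0 0 0 0 0.452;0 0 0.08 0 0 0.452;0 0 0.16 0 0 0.452;0 0 0.18 0 0 0.452;0 0 0.18 0 0 0.452;0 0 0.18 0 0 0.452'
python3 - <<'E'
from h import *
import pickle
s=robot.snapshot("wrist");pickle.dump(s,open("w8.pkl","wb"))
S=robot.sense();z=S["tcp_pos"][2]-.0924+.005
h=np.array([.5784,-.1924,.7242])
for dz in (0,.0):
  for r in (3,5):
    p,e,n=fit(s,h,.14,.076,z,rng=r);print("C",p.round(4),np.degrees(p[2]).round(2),e,n)
# per-side visible: which sides
for sd in ['+x','-x','+y','-y']:
    q=[x for x,nm in rect(.14,.076,True) if nm==sd][0];c,sn=np.cos(h[2]),np.sin(h[2]);w=q@np.array([[c,sn],[-sn,c]])+h[:2]
    print(sd,proj(s,np.c_[w,np.full(len(w),z)])[[0,-1]].round(0).tolist())
go([.579,-.193,.1375],np.radians(41.5-180))
E
```

```text
time: 16.82
tcp_pos: [0.5797, -0.1931, 0.1619]
eef_rot: [-2.863, 1.292, -0.003]
wrist_force: [-0.4, 0.1, -2.0]
width: 0.0436
gripper_force: 40.0
C [ 0.5785 -0.1944  0.722 ] 41.37 0.08422083287334076 68
C [ 0.5792 -0.1952  0.7237] 41.46 0.5833723326490052 115
C [ 0.5785 -0.1944  0.722 ] 41.37 0.08422083287334076 68
C [ 0.5792 -0.1952  0.7237] 41.46 0.5833723326490052 115
+x [[150.0, 204.0], [162.0, 308.0]]
-x [[400.0, 204.0], [388.0, 308.0]]
+y [[374.0, 314.0], [176.0, 315.0]]
-y [[386.0, 196.0], [164.0, 196.0]]
shift [-0.0014  0.0013  0.0609] turn [-0.0011 -0.0022 -0.0015] tcp [ 0.5797 -0.1931  0.1619] yawy -138.57 q [-0.36  0.05  1.74 -0.    1.35  2.06] t 16.875
```

```bash

python3 -m inch '-0.001 0.001 0.02 0 0 0;-0.001 0.001 0.04 0 0 0;-0.001 0.001 0.055 0 0 0;-0.001 0.001 0.06 0 0 0;-0.001 0.001 0.063 0 0 0;-0.001 0.001 0.063 0 0 0'
python3 -c "
from h import *
go([.579,-.193,.1374],np.radians(41.5-180))"
```

```text
time: 17.62
tcp_pos: [0.5786, -0.1928, 0.1371]
eef_rot: [2.863, -1.292, -0.0]
wrist_force: [-14.5, 4.4, 22.5]
width: 0.0437
gripper_force: 40.0
shift [ 0.001  -0.0005 -0.0007] turn [ 0.0002  0.     -0.0017] tcp [ 0.5786 -0.1928  0.1371] yawy -138.58 q [-0.36  0.07  1.77 -0.    1.31  2.06] t 17.625
```

```bash

python3 -m inch '0 0 -0.002 0 0 0;0 0 -0.002 0 0 0'
python3 -m inch '0 0 0 0 0 0;0 0 0 0 0 0;0 0 0 0 0 0;0 0 0 0 0 0' 0.9
python3 -m inch '-0.05 0 -0.1 0 0 0;-0.1 0 -0.25 0 0 0;0.1 0 -0.4 0 0 0;0.2 0 -0.5 0 0 0;0.2 0 -0.5 0 0 0;0.2 0 -0.5 0 0 0'
cat > f.py <<'E'
from h import *
import pickle,sys
s=robot.snapshot("wrist");pickle.dump(s,open("w9.pkl","wb"));cv2.imwrite("pics/w9.png",s["img"][...,::-1])
h=[.5785,-.193,.7242]
for r in (2.5,4):
  for z in (.05,):
    p,e,n=fit(s,h,.14,.076,z,rng=r);print("C",p.round(4),np.degrees(p[2]).round(2),e,n)
    p,e,n=fit(s,h,.14,.076,z,rng=r,sides=('+x','-x','-y'));print("C no+y",p.round(4),np.degrees(p[2]).round(2),e,n)
for n in ["pump","cleaner","connector"]:
    for d in robot.masks_of(n,s)[:1]: print(n,round(d["score"],2),np.round(d["box"]),pt(s,*d["box"][:2],.012).round(4))
go([.579,-.193,.137],np.radians(41.5-180))
E
python3 f.py
```

```text
time: 17.88
tcp_pos: [0.5787, -0.1928, 0.1371]
eef_rot: [2.863, -1.292, 0.0]
wrist_force: [-8.7, 2.6, 13.6]
width: 0.0438
gripper_force: 40.0
time: 18.38
tcp_pos: [0.5787, -0.1928, 0.1358]
eef_rot: [-2.863, 1.292, 0.0]
wrist_force: [-0.1, 0.5, -0.3]
width: 0.0791
gripper_force: 0.0
time: 19.12
tcp_pos: [0.6324, -0.2539, 0.3368]
eef_rot: [2.863, -1.294, 0.002]
wrist_force: [0.2, 0.3, -0.6]
width: 0.0839
gripper_force: 0.0
C [ 0.5786 -0.1944  0.7232] 41.44 0.7145687476428771 147
C no+y [ 0.5791 -0.1949  0.7225] 41.4 0.18900876902507513 103
C [ 0.5786 -0.1944  0.7232] 41.44 0.7145687476428771 147
C no+y [ 0.5791 -0.1949  0.7225] 41.4 0.18900875242107448 103
pump 0.67 [343. 336.  50.  58.] [ 0.3957 -0.141   0.012 ]
connector 0.78 [274. 231. 129.  53.] [ 0.5858 -0.1985  0.012 ]
shift [-0.1963 -0.0005  0.4948] turn [ 0.0007  0.0017 -0.0014] tcp [ 0.6311 -0.2521  0.3348] yawy -138.56 q [-0.42  0.12  1.39  0.    1.64  2.  ] t 19.325
```

Released. To cancel camera bias, I'll return to the exact pose where the bare housing was measured and fit the cover from there.

```bash

python3 -m inch '0 0 0 0 0 -0.2;0 0 0 0 0 -0.45;0 0 0 0 0 -0.7;0 0 0 0 0 -1;0 0 0 0 0 -1;0 0 0 0 0 -1'
python3 -c "
from h import *
go([.6004,-.285,.3296],np.radians(-82.5))"
```

```text
time: 20.08
tcp_pos: [0.6312, -0.2522, 0.3355]
eef_rot: [-3.14, 0.098, 0.001]
wrist_force: [0.3, 0.1, -0.6]
width: 0.0838
gripper_force: 0.0
shift [-0.0717  0.0867  0.0147] turn [-0.0003  0.0007 -0.2463] tcp [ 0.6312 -0.2522  0.3355] yawy -93.58 q [-0.42  0.12  1.38 -0.    1.64  1.22] t 20.075
```

```bash

python3 -m inch '-0.072 0.087 0.015 0 0 -0.246;-0.072 0.087 0.015 0 0 -0.246;-0.072 0.087 0.015 0 0 -0.246;-0.072 0.087 0.015 0 0 -0.246'
cat > g.py <<'E'
from h import *
import pickle
s=robot.snapshot("wrist");o=pickle.load(open("w6.pkl","rb"))
print(np.abs(np.array(s["cam_to_world"])-o["cam_to_world"]).max().round(4))
h,_,_=fit(o,[.5784,-.1924,.7242],.14,.076,.045,rng=3)
def per(s,z,zn):
    for sd in [('+x','-x','+y','-y'),('+x','-x','-y'),('+x','-x','+y'),('+y','-y','+x'),('+y','-y','-x')]:
        p,e,n=fit(s,h,.14,.076,z,rng=3,sides=sd);d=p[:2]-h[:2];c,q=np.cos(h[2]),np.sin(h[2])
        print(zn,sd,"dx dy mm",np.round([1000*(c*d[0]+q*d[1]),1000*(-q*d[0]+c*d[1])],2),"dyaw",np.degrees(p[2]-h[2]).round(2),e.round(2),n)
per(s,.05,"now");per(o,.045,"old")
for n in ("pump","cleaner"):
    for d in robot.masks_of(n,s)[:1]: print(n,d["score"],np.round(d["box"],1))
w=robot.snapshot("side")
for n in ("pump","cleaner"):
    for d in robot.masks_of(n,w)[:1]: print("side",n,d["score"],np.round(d["box"],1))
cv2.imwrite("pics/w10.png",s["img"][...,::-1]);cv2.imwrite("pics/s10.png",w["img"][...,::-1])
E
python3 g.py
```

```text
time: 20.58
tcp_pos: [0.6011, -0.2851, 0.33]
eef_rot: [-3.135, -0.203, -0.0]
wrist_force: [-0.3, -0.3, 0.2]
width: 0.0833
gripper_force: 0.0
0.0014
now ('+x', '-x', '+y', '-y') dx dy mm [-1.1 -1.9] dyaw -0.01 0.32 146
now ('+x', '-x', '-y') dx dy mm [-1.08 -2.22] dyaw -0.1 0.31 102
now ('+x', '-x', '+y') dx dy mm [-1.1  -1.49] dyaw 0.02 0.32 100
now ('+y', '-y', '+x') dx dy mm [-0.43 -1.91] dyaw -0.12 0.33 110
now ('+y', '-y', '-x') dx dy mm [-1.49 -1.91] dyaw 0.0 0.31 124
old ('+x', '-x', '+y', '-y') dx dy mm [0.01 0.  ] dyaw -0.01 0.01 148
old ('+x', '-x', '-y') dx dy mm [0.01 0.08] dyaw -0.0 0.03 103
old ('+x', '-x', '+y') dx dy mm [ 0.01 -0.09] dyaw -0.03 0.0 103
old ('+y', '-y', '+x') dx dy mm [ 0.24 -0.  ] dyaw 0.02 0.01 112
old ('+y', '-y', '-x') dx dy mm [-0.1  -0.01] dyaw -0.0 0.0 126
pump 0.64 [337.3 347.4  56.8  78.1]
cleaner 0.64 [209.8 351.4  21.5  10.9]
side pump 0.74 [268.8 278.7  27.1  38.8]
side cleaner 0.76 [261.6 290.7  17.3  27.6]
```

The cover sits within about 1 to 2 mm of the rim, with yaw about 0. Now check the pump–cleaner clearance numerically from above.

```bash

python3 -m inch '-0.48 -0.3 0 0 0 0;-0.48 -0.3 0 0 0 0;-0.48 -0.3 0 0 0 0;-0.48 -0.3 0 0 0 0;-0.48 -0.3 0 0 0 0;-0.48 -0.3 0 0 0 0;-0.48 -0.3 0 0 0 0'
cat > k.py <<'E'
from h import *
s=robot.snapshot("wrist");hsv=cv2.cvtColor(s["img"],cv2.COLOR_RGB2HSV)
m={}
for n in ("pump","cleaner"):
    for d in robot.masks_of(n,s)[:2]:
        print(n,round(d["score"],2),np.round(d["box"],1),pt(s,*d["box"][:2],.01).round(3)); m.setdefault(n,d["pixels"])
a,b=[np.argwhere(m[n])[:,::-1] for n in ("pump","cleaner")]
from scipy.spatial import cKDTree
D,i=cKDTree(b).query(a);k=D.argmin();print("min px gap",D.min(),a[k],b[i[k]],pt(s,*map(float,a[k]),.01).round(4),pt(s,*map(float,b[i[k]]),.01).round(4))
for u,v in np.linspace(a[k],b[i[k]],8): print(s["img"][int(round(v)),int(round(u))],end=' ')
(c,sz,an)=cv2.minAreaRect(a.astype(np.float32));print(c,sz,an)
go([.4,-.15,.32],np.radians(-82.5))
E
python3 k.py
```

```text
time: 21.75
tcp_pos: [0.3954, -0.1921, 0.3296]
eef_rot: [-3.134, -0.205, 0.001]
wrist_force: [0.5, 0.5, -0.3]
width: 0.084
gripper_force: 0.0
pump 0.59 [256.4 171.6 135.1  14.1] [ 0.401 -0.168  0.01 ]
cleaner 0.74 [299.4 202.7  36.   41.2] [ 0.368 -0.229  0.01 ]
min px gap 6.082762530298219 [290 179] [291 185] [ 0.3973 -0.2121  0.01  ] [ 0.3897 -0.2145  0.01  ]
[ 61 146 206] [139 136 127] [147 130  88] [145 130  90] [146 130  91] [149 133  93] [120 113  80] [52 64 47] (253.456298828125, 169.79598999023438) (20.275390625, 137.08314514160156) 88.53119659423828
shift [ 0.0256 -0.1026  0.024 ] turn [-0.0008  0.001  -0.0002] tcp [ 0.3952 -0.192   0.3296] yawy -82.51 q [-0.51 -0.42  1.87  0.    1.69  0.93] t 21.9
```

There are about 7 mm of visible bench between the pump and the cleaner, and the pump has not moved. Handing in.

```bash
python3 -c "
from plant import robot
print(robot.sign_off())"
```

```text
the job is handed in; nothing more can be done
None
```

The job is handed in; the sign-off returned no verdict. The matching cover sits on the housing rim, notch over the connector, about 1–2 mm off centre. The pump lies flat on the bench, about 7 mm clear of the tip cleaner. I did not touch the shorter cover, jar or cleaner.

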